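# Stow a specimen jar and forceps in the divided bench drawer and latch it

### The arm

A 6-joint arm with a two-finger parallel gripper is mounted at the origin on the work surface. World frame = base frame: x ahead of the robot, y to its left, z up, the work surface at z = 0. Lengths are in m, angles in degrees, forces in N, time in s.
With the tool pointing down it reaches from about 0.3 to 0.75 m from the base axis. Payload 8.5 kg.
Tool frame: the origin (TCP) lies midway between the tips of the shut fingers; the grasp point (between the pads) lies 19 mm behind it; z points along the fingers, y is the line along which they close (so a half turn about z gives the same grasp; the last joint's range is limited). The gripper opens to 85 mm and grips with 20 to 120 N. Pads are 22 mm wide; open, the fingers measure 114 mm over their backs; the gripper's body (76 mm by 85 mm) begins 54 mm behind the grasp point. The pads swing forward as they close: fully open they stand 13 mm farther back than shut.
Start: joints at [64.039, 21.807, 74.336, -0, 83.858, -12.336], TCP at [0.13, 0.535, 0.206] pointing down, gripper open.
Joint ranges: [-178.18, 178.18], [-50.72, 133.34], [12.68, 142.11], [-81.47, 261.47], [9.98, 163.14], [-165.26, 165.26]. Speed limits (degrees/s): [136.94, 136.94, 180, 180, 180, 180].

### API

Orientations are given as a 3x3 rotation matrix whose columns are the frame's x, y, z axes.
In Python, from rig import observe, optics, order, spotter gives the robot as it stands.
- The arm moves only by the tool move_arm, never from a script. Its argument "series" is text: rows parted by semicolons, each of 5 numbers parted by spaces: the shift along the tool's x, y, z in cm, then the turn about the tool's z in degrees, then the opening, from -1 (shut) to 1 (fully open). A call has 1 to 8 rows; each row is the pose to reach, as a shift and turn from the pose commanded when the call began, along the tool's axes at that moment; what a row does not reach only later rows make up. A row lasts 1/8 s, in which the tool goes at most 62.5 mm and 10.7 degrees, less where a joint would pass 70% of its speed; a pose out of reach is approached as far as the arm can. A call with a gripper value outside its range is refused whole. The fingers move at their own pace and stop on an object; "force" is the grip in N (left out, the last holds). Time passes only in rows, so rows that repeat a pose let the fingers close. It gives the time, the measured TCP pose, the force, the opening and the grip force at its end, in the units of the state.
- observe(): the state, without advancing time (a new reading comes with each control period).
- optics.get_image(name): name is "side" or "top" or "wrist"; returns a dict with "pixels" (400x640x3 uint8, blue, green, red), "camera_matrix" (3x3 intrinsics, pixels), "rvec" (rotation vector, rad) and "tvec" (3), from world to camera coordinates, as OpenCV has them. Camera axes: x right, y down, z forward; pixel columns grow to the right and rows downward; lengths in m; the calibration is good to about 2 mm. A picture is of the moment at which its call begins. There is no depth.
- order.close_job(): hands the job in; it is judged then, once.
Trained networks look in the newest picture that a camera, given by its name, has taken for a name from the list of things; names that differ only in an ending like _2 or _b are one class to them, and where a whole thing is asked for, a point or a joint stands for the part that bears it (a point fixed in the world has none). Each returns a list of dicts, best first, with "score" (0 to 1); they miss things now and then, are a little off and sometimes report something else, mostly with a low value. They report only what shows in the picture. A call takes as long as a camera call.
- spotter.find_in(thing, camera): "point" ([x, y, z] in m, in world coordinates, good to about 4 mm: the middle of the surface that is visible of it).
- spotter.cut_out(thing, camera): "pixels" (400x640 bool, what is visible of it).
- spotter.mark_of(thing, camera): "point" ([x, y, z] in m, in world coordinates, good to about 4 mm: a listed point, or the origin of a listed thing).
The state is a dict: "time_s": time; "q": joint angles; "qvel": joint speeds; "joint_efforts": joint torques, N m; "position": TCP position; "tool_rot": TCP orientation; "ft_force": force on the tool from outside, world axes, zero at the start; "wrist_torque": the same for the moment, N m; "grip_width": finger opening in m; "gripper_force": force on a finger pad.
Only numpy, scipy, OpenCV 4.12 (cv2) and the standard library are available. Lean on these libraries where they do the work, as an engineer would, in place of code of your own. Each camera call takes 0.05 s, during which the arm holds its last target. There are 200 camera calls.

### The job

Put the loose specimen jar and the loose forceps away in the open drawer of the steel bench cabinet, each in the bay that already holds its like, the jar standing upright and the forceps lying flat along the bay. Then push the drawer fully shut and press the sprung latch lever on top of the cabinet down until its detent holds it. Leave the amber bottle and the tube stand where they are and do not let the jar tip over.

Things in the scene. Friction and masses are not known exactly. Their poses are not given: they have to be found in the camera images.
- cabinet: low stainless-steel bench cabinet with one drawer, 240 deep (x) x 310 wide (y) x 95 high; fixed; origin at the centre of its underside, +x away from its front; its front face lies at x = -120 and its top at z = 95. The latch stands on its top, and a tip box 45 high on the rear 75 of it
- drawer (a joint): drawer opening in m: 0 fully shut, grows as it slides out along the cabinet's -x, at most 0.17; starts 0.135 to 0.16; about 2 N of friction, stays where left
- drawer_floor (a point): centre of the drawer's inner floor, 12.5 above the bench, axes as the cabinet's, moves with it. Inside 200 long (x +-100), 284 wide (y +-142). Two dividers along x at y = +-48, 4 thick, 25 high, make three bays 92 wide centred at y = -95, 0, 95; side and back walls 30 high; front panel (x -115 to -100) 73 high. Only the part in front of the cabinet's face is open from above
- drawer_front (a point): middle of the top edge of the drawer's front panel, on its outer face (85 above the bench; the panel goes down to 6 above it, 306 wide). A bar handle, 8 thick and 100 long along y, stands up to 25 proud of the panel (its axis 21 out), 32 below this point; push on the panel or on the handle
- latch (a joint): latch lever angle in rad: 0 sprung up (30 degrees above level), 0.5 fully down and level; springs back below about 0.40, is held down by the detent beyond; takes up to about 12 N at the pad
- latch_pad (a point): centre of the upper face of the black press pad (32 long, 30 wide) at the free end of the latch lever, which points to the cabinet's front; hinge line along the cabinet's y; at the start the pad is about 73 above the cabinet's top; pressed fully down it is 32 above the top and some 15 further forward
- latch_base: grey base plate of the latch on the cabinet's top, 44 wide; origin on its underside, below the lever's hinge, which is 24 above it; the lever reaches 110 from it towards the front (-x); there, at x -117 to -129, stands the pawl post, 26 wide, 40 high. Its place across the cabinet varies
- jar: the loose specimen jar on the bench, to be put away: pale plastic with a paper label and white cap, 38 diameter, 55 high, about 80 g; origin at the centre of its underside, z up
- forceps: the loose steel forceps on the bench, to be put away: 115 long (x, tips at +x), 14 wide (y), 10 high, about 60 g; origin at the centre of the underside; grasp across the middle
- jar_kept: the jar already in the drawer, the same as the loose one: marks the jar bay; origin at the centre of its underside
- forceps_kept: the forceps already in the drawer, the same as the loose ones, lying along the bay to one side: marks the forceps bay; origin at the centre of the underside
- slide_box: closed white slide box 60 x 36 x 28 in the third bay of the drawer; stays there; origin at the centre of its underside
- reagent: bystander: amber bottle 50 diameter, 115 high, next to the loose jar; origin at the centre of its underside
- tube_stand: bystander: white block 42 x 42 x 30 holding one capped tube, 102 high in all, next to the loose forceps; origin at the centre of its underside. Further equipment (tube racks far left, a mixer and a spray bottle far right, up to 215 high) stands beyond x = 0.65 m, more than 0.28 m to either side

How it is judged:
By the outcome, as a careful person would: the job done as asked, in the order asked, and still so for the second after the job is handed in, with the robot touching nothing.
It also fails if it takes over 72 s, if anything falls off the work surface, if the arm or the gripper's body presses on something with over 40 N, if the wrist force passes 120 N, or if a joint passes its speed limit or range.

## Working session

There is one attempt and no reset: what is moved stays moved. The work goes in short steps, Python scripts to look and compute and a tool call to move; the robot and the scene stay as the last step left them, time stands still between calls to the robot, and variables do not carry over. Pictures are saved under pics/ and viewed, at most 10 in all, crops included, and the job is handed in when it is done.

Besides the shell and the picture viewer there is one more tool, called after ">>>" in YAML: its name, and indented under it one key for each argument. move_arm: Moves the arm, as the interface text tells. Its arguments: {"type":"object","properties":{"series":{"type":"string"},"force":{"type":"number"}},"required":["series"]}

```bash
mkdir -p pics; ls
cat > h.py <<'E'
import numpy as np, cv2
from rig import observe, optics, order, spotter
def snap(cam,fn):
    d=optics.get_image(cam); cv2.imwrite('pics/'+fn,d['pixels']); return d
def marks(things,cam,f='mark_of',n=2):
    for t in things:
        try:
            r=getattr(spotter,f)(t,cam)
            print(cam,t,[(np.round(np.array(x['point'])*1000).astype(int).tolist(),round(x['score'],2)) for x in r[:n]])
        except Exception as e: print(t,e)
E
python3 - <<'E'
from h import *
s=observe(); print(s['time_s'],np.round(s['position'],4),np.round(s['tool_rot'],3).tolist(),s['grip_width'],s['ft_force'])
T=['cabinet','drawer_floor','drawer_front','latch_pad','latch_base','jar','forceps','jar_kept','forceps_kept','slide_box','reagent','tube_stand']
for c in ['top','side']:
    snap(c,c+'0.png'); marks(T,c)
E
```

```text
pics
0.0 [0.1294 0.5342 0.2054] [[-0.972, 0.236, -0.001], [0.236, 0.972, -0.001], [0.0, -0.001, -1.0]] 0.08565653704448155 [-0.32611929 -0.33046477 -0.53208326]
top cabinet [([716, -18, 2], 0.59)]
top drawer_floor [([550, -37, 10], 0.9)]
top drawer_front [([440, -46, 85], 0.7), ([743, -47, 92], 0.64)]
top latch_pad [([674, -56, 170], 0.79)]
top latch_base [([742, -47, 94], 0.68)]
top jar []
top forceps [([519, 359, 2], 0.74)]
top jar_kept [([536, 80, 15], 0.63)]
top forceps_kept [([517, 356, 0], 0.52), ([557, -113, 16], 0.48)]
top slide_box [([546, -16, 6], 0.8)]
top reagent [([604, -358, -1], 0.75)]
top tube_stand [([595, 312, 5], 0.79), ([438, -49, 87], 0.42)]
side cabinet []
side drawer_floor [([554, -35, 12], 0.68)]
side drawer_front [([439, -44, 87], 0.67)]
side latch_pad [([673, -56, 168], 0.46)]
side latch_base [([743, -50, 93], 0.55)]
side jar [([517, -350, -2], 0.64)]
side forceps [([596, 313, 4], 0.71), ([523, 358, 1], 0.57)]
side jar_kept [([548, -14, 11], 0.56), ([745, -51, 92], 0.23)]
side forceps_kept [([555, -114, 15], 0.71)]
side slide_box [([548, -16, 11], 0.83)]
side reagent [([605, -359, -2], 0.7)]
side tube_stand [([596, 316, 5], 0.58)]
```

View pics/top0.png

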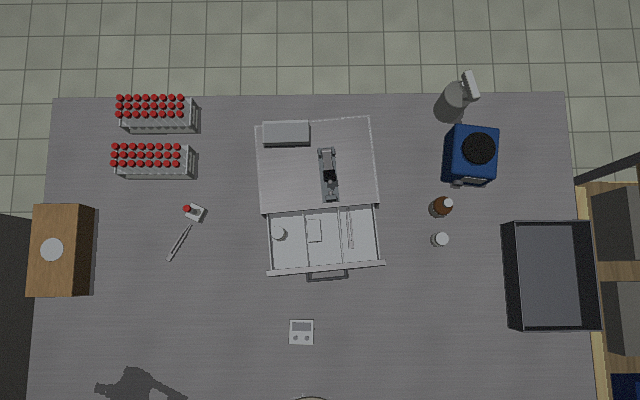

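View pics/side0.png

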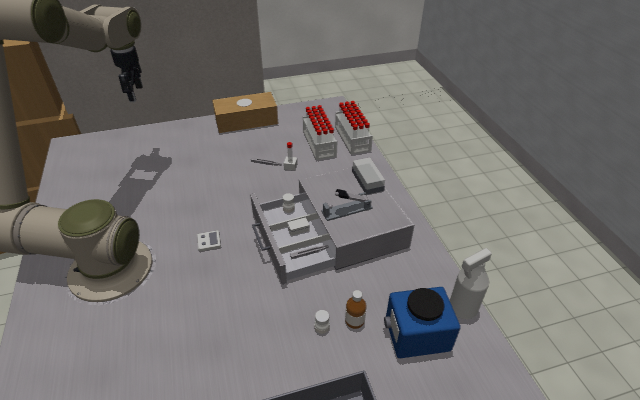

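Top view: the kept jar is in the left bay (280,234), the slide box in the middle (315,230), and the kept forceps in the right bay (349,230). The loose jar is at (440,239) beside the amber bottle, and the loose forceps at (179,242) beside the tube stand. The side view agrees, with the jar at (322,321) and the forceps at (266,161).

```bash
cat >> h.py <<'E'
def cam(d):
    R,_=cv2.Rodrigues(np.array(d['rvec'],float)); return np.array(d['camera_matrix'],float),R,np.array(d['tvec'],float).ravel()
def back(d,uv,z):
    K,R,t=cam(d); uv=np.atleast_2d(np.array(uv,float))
    r=(R.T@np.linalg.inv(K)@np.c_[uv,np.ones(len(uv))].T).T; c=-R.T@t
    return c+r*((z-c[2])/r[:,2])[:,None]
def tri(d1,p1,d2,p2):
    P=[K@np.c_[R,t] for K,R,t in (cam(d1),cam(d2))]
    X=cv2.triangulatePoints(P[0],P[1],np.array(p1,float).reshape(2,1),np.array(p2,float).reshape(2,1)).ravel(); return X[:3]/X[3]
def mask(t,c,k=0):
    r=spotter.cut_out(t,c); return r[k]['pixels'] if len(r)>k else None
def axis(d,m,z):
    v,u=np.nonzero(m); X=back(d,np.c_[u,v],z)[:,:2]; c=X.mean(0); w,V=np.linalg.eigh(np.cov((X-c).T)); a=V[:,1]; s=(X-c)@a
    return c,np.degrees(np.arctan2(a[1],a[0])),s.min(),s.max()
E
python3 - <<'E'
from h import *
cv2.setNumThreads(1)
dt=optics.get_image('top');ds=optics.get_image('side')
for t in ['forceps','forceps_kept']:
    for x in spotter.cut_out(t,'top')[:3]:
        c,a,lo,hi=axis(dt,x['pixels'],.008 if t=='forceps' else .0225); print(t,x['score'],np.round(c,4),round(a,1),np.round([lo,hi],3),x['pixels'].sum())
C={}
for t in ['forceps','jar','slide_box','jar_kept']:
  for c in ['top','side']:
    for x in spotter.cut_out(t,c)[:3]:
      v,u=np.nonzero(x['pixels']); print(t,c,round(x['score'],2),u.mean().round(1),v.mean().round(1),'top row',v.min(),u[v==v.min()].mean(),len(u))
e=back(dt,[[267,274],[385,264]],.085); print('front',e.round(3),np.degrees(np.arctan2(*(e[0]-e[1])[[0,1]])))
e=back(dt,[[261,213],[380,204.5]],.095); print('cabfront',e.round(3),np.degrees(np.arctan2(*(e[0]-e[1])[[0,1]])))
print('captri', tri(dt,[440,237],ds,[322,315]), 'kept',tri(dt,[279,231],ds,[288,198]),'forc mid',tri(dt,[179,242],ds,[266,161.5]))
cv2.imwrite('pics/z.png',np.hstack([cv2.resize(dt['pixels'][190:290,250:400],None,fx=4,fy=4,interpolation=2)]))
E
```

```text
forceps 0.48 [0.5152 0.3607] 148.9 [-0.062  0.052] 229
forceps_kept 0.63 [ 0.5329 -0.1121] -176.3 [-0.073  0.037] 137
forceps_kept 0.35 [ 0.7017 -0.054 ] -176.0 [-0.077  0.078] 912
forceps top 0.48 177.6 243.6 top row 224 189.5 229
jar top 0.72 438.4 239.3 top row 232 441.0 248
jar side 0.84 321.9 321.9 top row 311 322.0 280
slide_box side 0.84 298.5 225.7 top row 218 303.0 291
slide_box side 0.52 288.4 202.8 top row 193 289.0 215
jar_kept top 0.49 278.1 233.1 top row 226 277.5 190
jar_kept side 0.53 288.3 202.9 top row 193 288.0 214
jar_kept side 0.21 291.9 237.1 top row 193 290.25 4512
jar_kept side 0.18 346.9 205.2 top row 189 339.0 809
front [[ 0.429  0.105  0.085]
 [ 0.451 -0.196  0.085]] -4.099693346830165
cabfront [[ 0.585  0.12   0.095]
 [ 0.603 -0.187  0.095]] -3.4215963143146753
captri [ 0.52088037 -0.34974407  0.04767091] kept [0.53951208 0.07714533 0.06318898] forc mid [0.52059784 0.35859511 0.00335226]
```

View pics/z.png

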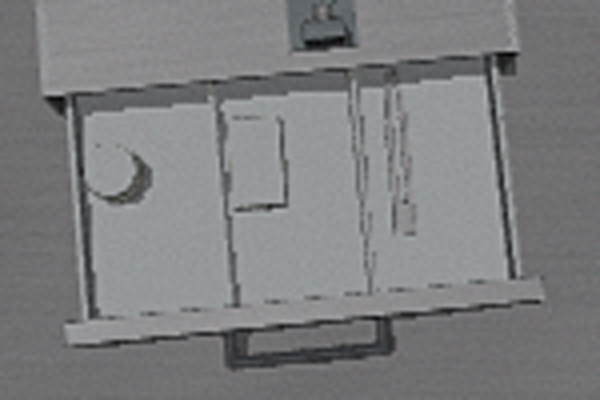

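The zoomed crop shows a drawer yaw of about +4°. In the jar bay the kept jar sits against the outer wall, which leaves room in front of it. In the forceps bay the kept forceps lie next to the divider, which leaves the outer side free.

```bash
cat >> h.py <<'E'
def go(p,yaw):
    """shift in tool axes (cm) and turn for target TCP p (m), tool-y heading yaw (deg)"""
    s=observe(); R=np.array(s['tool_rot']); d=R.T@(np.array(p)-s['position'])*100
    h=np.degrees(np.arctan2(R[1,1],R[0,1])); t=-((yaw-h+90)%180-90)
    print('t',s['time_s'],'pos',np.round(s['position'],4),'yaw',round(h,1),'-> shift',d.round(2),'turn',round(t,1),'w',round(s['grip_width'],4))
E
python3 - <<'E'
from h import *
go([.505,.362,.2],59)
E
```

```text
t 1.9 pos [0.1296 0.5345 0.206 ] yaw 76.4 -> shift [-40.55  -7.92   0.6 ] turn 17.4 w 0.0857
```

>>> move_arm:
  series: "-20 -4 0.3 9 1;-40.5 -7.9 0.6 17.4 1;-40.5 -7.9 0.6 17.4 1;-40.5 -7.9 0.6 17.4 1;-40.5 -7.9 0.6 17.4 1;-40.5 -7.9 0.6 17.4 1;-40.5 -7.9 0.6 17.4 1;-40.5 -7.9 0.6 17.4 1"

```text
time_s: 2.9
position: [0.5065, 0.3608, 0.1992]
tool_rot: [[-0.855, 0.518, -0.001], [0.518, 0.855, -0.0], [0.0, -0.001, -1.0]]
ft_force: [-0.3, -0.6, 0.3]
grip_width: 0.0851
gripper_force: 0.0
```

Run:
```python
from h import *
d=snap('wrist','w1.png')
marks(['forceps','tube_stand'],'wrist')
for x in spotter.cut_out('forceps','wrist')[:2]:
    c,a,lo,hi=axis(d,x['pixels'],.008); print(x['score'],c.round(4),a,lo,hi, 'mid',c+(lo+hi)/2*np.array([np.cos(np.radians(a)),np.sin(np.radians(a))]))
go([.5205,.358,.06],59)
```

```text
wrist forceps [([522, 362, -1], 0.64)]
wrist tube_stand []
0.97 [0.5047 0.369 ] 149.09861774144835 -0.07227466254762076 0.0401364139647671 mid [0.5184633 0.3607496]
t 3.1 pos [0.5035 0.363  0.2003] yaw 59.1 -> shift [-1.72  0.44 14.03] turn 0.1 w 0.0854
```

View pics/w1.png

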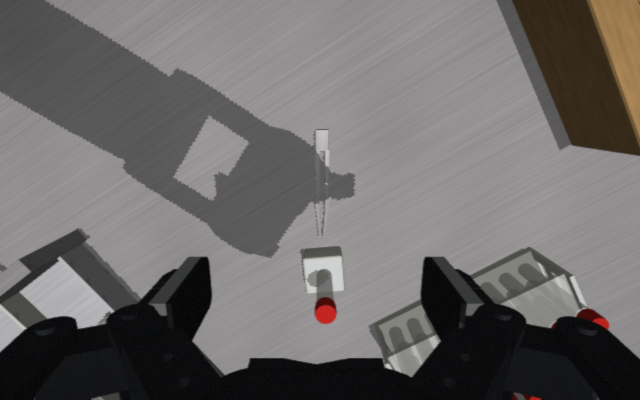

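Wrist view: the forceps run from the blunt end (321,128) to the tips (320,235), midpoint (321,182), nearly in line with the gripper's x axis. The stand is just past the tips at (323,270).

>>> move_arm:
  series: "-1 0.1 4 0 0.2;-1.5 0.2 8 0 0;-1.5 0.2 12 0 0;-1.5 0.2 13 0 0;-1.5 0.2 13 0 0;-1.5 0.2 13 0 0"

```text
time_s: 3.85
position: [0.519, 0.3569, 0.072]
tool_rot: [[-0.857, 0.515, 0.003], [0.515, 0.857, 0.001], [-0.002, 0.003, -1.0]]
ft_force: [0.4, -0.9, 0.7]
grip_width: 0.0428
gripper_force: 0.0
```

Run:
```python
from h import *
s=observe();d=snap('wrist','w2.png')
marks(['forceps'],'wrist')
for x in spotter.cut_out('forceps','wrist')[:2]:
    v,u=np.nonzero(x['pixels']);print(u.min(),u.max(),v.min(),v.max())
    for z in (0,.01):
        c,a,lo,hi=axis(d,x['pixels'],z); print(x['score'],c.round(4),a,lo,hi, 'mid',c+(lo+hi)/2*np.array([np.cos(np.radians(a)),np.sin(np.radians(a))]))
go([.519,.3595,.004],59)
```

```text
wrist forceps [([518, 361, 0], 0.87)]
309 330 121 282
0.59 [0.5098 0.3652] 149.0082502751684 -0.07149609600820951 0.0461641445925895 mid [0.52068437 0.35867313]
0.59 [0.5077 0.3663] 149.00825027516836 -0.06849910980815552 0.04422902768403274 mid [0.51813848 0.36003428]
t 4.0 pos [0.5188 0.3566 0.0713] yaw 59.0 -> shift [0.14 0.25 6.73] turn -0.0 w 0.0427
```

View pics/w2.png

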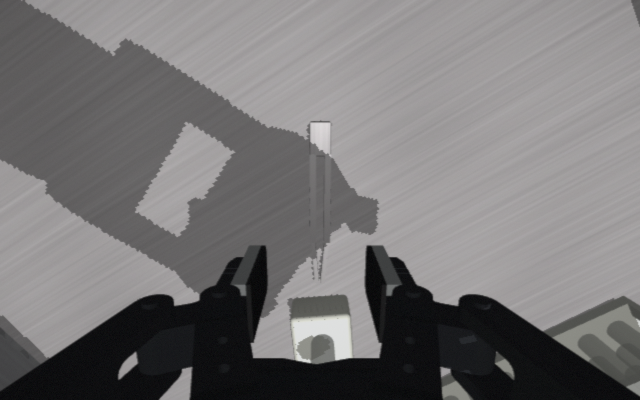

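>>> move_arm:
  series: "0.1 0.2 3 0 0;0.1 0.2 5 0 0;0.1 0.2 6.3 0 0;0.1 0.2 6.7 0 0;0.1 0.2 6.7 0 -1;0.1 0.2 6.7 0 -1;0.1 0.2 6.7 0 -1;0.1 0.2 6.7 0 -1"
  force: 50

```text
time_s: 5.0
position: [0.5187, 0.3586, 0.0033]
tool_rot: [[-0.857, 0.515, 0.0], [0.515, 0.857, 0.0], [-0.0, 0.0, -1.0]]
ft_force: [-0.2, -1.1, 0.7]
grip_width: -0.0
gripper_force: 0.0
```

>>> move_arm:
  series: "0 0 0 0 -1;0 0 -3 0 -1;0 0 -8 0 -1;0 0 -14 0 -1;0 0 -14 0 -1"

```text
time_s: 5.62
position: [0.5205, 0.3595, 0.1482]
tool_rot: [[-0.857, 0.515, 0.009], [0.515, 0.857, 0.004], [-0.006, 0.008, -1.0]]
ft_force: [-0.6, 0.9, -0.1]
grip_width: 0.0001
gripper_force: 0.0
```

Run:
```python
from h import *
d=snap('wrist','w3.png')
ex=np.array([np.cos(np.radians(3.8)),np.sin(np.radians(3.8))]); ey=np.array([-ex[1],ex[0]])
p=np.array([.553,-.037])-.03*ex-.112*ey; print(p)
go([p[0],p[1],.17],93.8)
```

```text
[ 0.53048863 -0.15074198]
t 5.675 pos [0.5193 0.3589 0.145 ] yaw 59.0 -> shift [-27.23 -43.08  -2.58] turn -34.8 w -0.0001
```

View pics/w3.png

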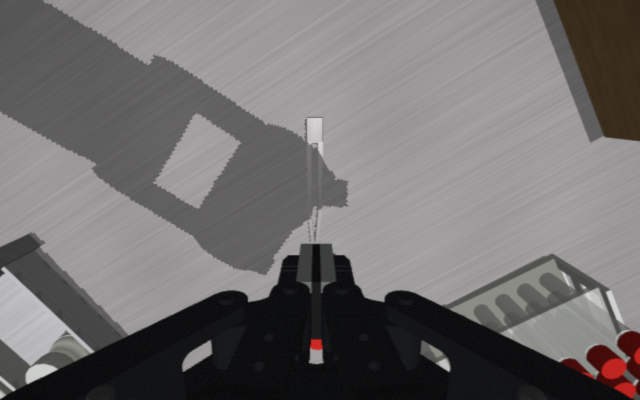

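Run:
```python
from h import *
d=optics.get_image('wrist');s=observe();K,R,t=cam(d)
print('cam pos',(-R.T@t).round(3),'dir',R[2].round(3),'tcp px',cv2.projectPoints(np.array([s['position']]),d['rvec'],d['tvec'],K,None)[0].ravel(), s['position'])
print(back(d,[[314,117],[313,240],[313,178]],.005).round(4))
dt=optics.get_image('top');ds=snap('side','s3.png')
for c,dd in (('top',dt),('side',ds),('wrist',d)):
    marks(['forceps'],c); 
    for x in spotter.cut_out('forceps',c)[:2]:
        cc,a,lo,hi=axis(dd,x['pixels'],.005); print(c,x['score'],cc.round(4),a,lo,hi,'mid',cc+(lo+hi)/2*np.array([np.cos(np.radians(a)),np.sin(np.radians(a))]))
```

```text
cam pos [0.46  0.393 0.312] dir [ 0.231 -0.134 -0.964] tcp px [315.34866646 242.50567514] [0.51844628 0.35849744 0.14304729]
[[0.4683 0.388  0.005 ]
 [0.563  0.3296 0.005 ]
 [0.5128 0.36   0.005 ]]
top forceps [([518, 358, 2], 0.62)]
top 0.61 [0.5048 0.3682] 148.96628587714557 -0.04329799044723873 0.036353656980715514 mid [0.50778716 0.36641599]
side forceps [([520, 358, 0], 0.56)]
side 0.66 [ 0.65   -0.0197] 179.25386572730278 -0.2469226725841711 0.2304093827138785 mid [ 0.65830483 -0.01982344]
side 0.52 [ 0.5513 -0.1028] -175.74212565075712 -0.06241376154205047 0.053816697937929404 mid [ 0.55559623 -0.10246649]
wrist forceps [([522, 362, 0], 0.94)]
wrist 0.6 [0.5069 0.367 ] 149.20267292819665 -0.07039800399149962 0.042274477861101285 mid [0.51893807 0.35977348]
```

>>> move_arm:
  series: "0 0.1 4 0 0;0 0.1 9 0 0;0 0.1 12 0 0;0 0.1 13.5 0 -0.3;0 0.1 14.1 0 -0.3;0 0.1 14.1 0 -0.3;0 0.1 14.1 0 -0.3;0 0.1 14.1 0 -0.3"
  force: 40

```text
time_s: 7.12
position: [0.5195, 0.3596, 0.0028]
tool_rot: [[-0.857, 0.515, 0.001], [0.515, 0.857, 0.001], [-0.001, 0.001, -1.0]]
ft_force: [-0.7, -0.2, -0.5]
grip_width: 0.03
gripper_force: 0.0
```

Run:
```python
from h import *
d=snap('wrist','w4.png'); ds=snap('side','s4.png'); 
s=observe();K,R,t=cam(ds);uv=cv2.projectPoints(np.array([s['position']]),ds['rvec'],ds['tvec'],K,None)[0].ravel();print(uv,s['position'],s['grip_width'],s['ft_force'])
u,v=uv.astype(int)
a=cv2.resize(ds['pixels'][v-50:v+25,u-50:u+50],(533,400),interpolation=2)
b=cv2.resize(d['pixels'][80:400,210:430],(262,400))
cv2.imwrite('pics/c4.png',np.hstack([a,b]))
```

```text
[265.38017268 161.63673682] [0.51927853 0.35948142 0.00250743] 0.029863943169765098 [ 0.80153115  0.89287488 -0.32345654]
```

View pics/c4.png

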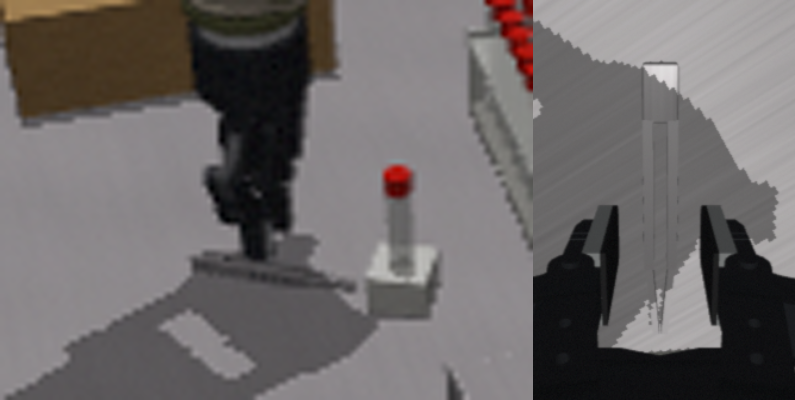

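The forceps sit centred between the pads, which straddle them near the middle at bench height. Next I close.

>>> move_arm:
  series: "0 0 0 0 -0.6;0 0 0 0 -0.75;0 0 0 0 -0.85;0 0 0 0 -1;0 0 0 0 -1;0 0 0 0 -1"
  force: 30

```text
time_s: 7.98
position: [0.5191, 0.3594, 0.002]
tool_rot: [[-0.857, 0.515, 0.0], [0.515, 0.857, -0.0], [-0.0, -0.0, -1.0]]
ft_force: [-0.8, 0.0, 0.5]
grip_width: 0.0006
gripper_force: 0.0
```

Run:
```python
from h import *
d=snap('wrist','w5.png'); print(observe()['grip_width'],observe()['gripper_force'])
marks(['forceps'],'wrist')
cv2.imwrite('pics/c5.png',cv2.resize(d['pixels'][80:400,210:430],(440,640))[:600])
```

```text
-0.0001552159021225867 0.0
wrist forceps [([522, 362, 1], 0.92)]
```

View pics/c5.png

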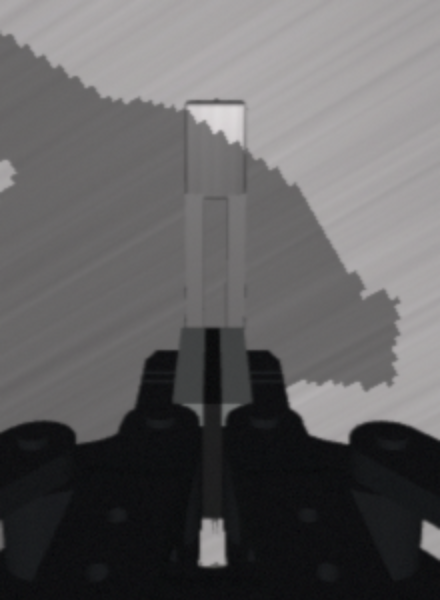

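The pads shut without holding anything: the closed tips cover the forceps, so they must be passing above them. I'll reopen and probe downward for the bench in small steps.

>>> move_arm:
  series: "0 0 -1.5 0 -0.3;0 0 -1.5 0 -0.3;0 0 -1.5 0 -0.3;0 0 -0.5 0 -0.3;0 0 0 0 -0.3;0 0 0.3 0 -0.3;0 0 0.3 0 -0.3;0 0 0.3 0 -0.3"

```text
time_s: 9.07
position: [0.5192, 0.3594, -0.0008]
tool_rot: [[-0.857, 0.515, 0.0], [0.515, 0.857, 0.0], [-0.0, 0.0, -1.0]]
ft_force: [0.2, -0.6, -0.1]
grip_width: 0.0301
gripper_force: 0.0
```

Run:
```python
from h import *
s=observe();print(s['position'],s['ft_force'],s['grip_width'])
d=cv2.imread('pics/w5.png'); D=optics.get_image('wrist');K,R,t=cam(D);print(K.round(1).tolist(),(-R.T@t).round(4))
for z in (-.01,0,.005,.01):
    # blunt end edges in w5 (row ~ 150/2+80... crop coords /2)
    e=back(D,[[210+185/2,80+150/2],[210+246/2,80+150/2]],z); print(z,np.linalg.norm(e[0]-e[1]))
```

```text
[ 0.51922773  0.3594476  -0.00083762] [ 0.17299541 -0.5594171  -0.09671358] 0.030060771125895173
[[352.2, 0.0, 315.8], [0.0, 352.2, 202.5], [0.0, 0.0, 1.0]] [0.4606 0.3939 0.1659]
-0.01 0.015229827352468143
0 0.014363813250871424
0.005 0.013930806200073012
0.01 0.013497799149274648
```

>>> move_arm:
  series: "0 0 0.3 0 -0.3;0 0 0.5 0 -0.3;0 0 0.7 0 -0.3;0 0 0.7 0 -0.3"

```text
time_s: 9.62
position: [0.519, 0.3593, -0.0082]
tool_rot: [[-0.857, 0.515, -0.0], [0.515, 0.857, -0.0], [0.0, -0.0, -1.0]]
ft_force: [-0.5, -0.7, 0.6]
grip_width: 0.0296
gripper_force: 0.0
```

>>> move_arm:
  series: "0 0 0.2 0 -0.3;0 0 0.4 0 -0.3;0 0 0.4 0 -0.3;0 0 0.4 0 -0.3"

```text
time_s: 10.12
position: [0.5192, 0.3594, -0.012]
tool_rot: [[-0.857, 0.515, 0.0], [0.515, 0.857, 0.0], [-0.0, 0.0, -1.0]]
ft_force: [-0.6, 0.6, 0.2]
grip_width: 0.0299
gripper_force: 0.0
```

There's still no contact at a reported z of -12 mm, so the real tips sit well above the stated TCP. I'll try closing here.

>>> move_arm:
  series: "0 0 0 0 -0.5;0 0 0 0 -0.6;0 0 0 0 -0.7;0 0 0 0 -0.8;0 0 0 0 -0.8"
  force: 30

```text
time_s: 10.75
position: [0.5191, 0.3594, -0.012]
tool_rot: [[-0.857, 0.515, 0.0], [0.515, 0.857, 0.0], [-0.0, 0.0, -1.0]]
ft_force: [0.6, 0.4, -0.2]
grip_width: 0.0087
gripper_force: 0.0
```

>>> move_arm:
  series: "0 0 0 0 -0.3;0 0 0 0 -0.3;0 0 0 0 -0.3;0 0 0.2 0 -0.3;0 0 0.4 0 -0.3;0 0 0.4 0 -0.3"

```text
time_s: 11.5
position: [0.519, 0.3593, -0.0162]
tool_rot: [[-0.857, 0.515, -0.0], [0.515, 0.857, -0.0], [0.0, -0.0, -1.0]]
ft_force: [-0.4, -0.2, -0.8]
grip_width: 0.0299
gripper_force: 0.0
```

>>> move_arm:
  series: "0 0 0.2 0 -0.3;0 0 0.4 0 -0.3;0 0 0.4 0 -0.3;0 0 0.4 0 -0.3"

```text
time_s: 12.0
position: [0.5192, 0.3594, -0.0199]
tool_rot: [[-0.857, 0.515, 0.0], [0.515, 0.857, 0.0], [-0.0, 0.0, -1.0]]
ft_force: [0.5, -0.1, 0.4]
grip_width: 0.0301
gripper_force: 0.0
```

>>> move_arm:
  series: "0 0 0 0 -0.5;0 0 0 0 -0.6;0 0 0 0 -0.7;0 0 0 0 -0.8;0 0 0 0 -0.8"

```text
time_s: 12.62
position: [0.5192, 0.3594, -0.0198]
tool_rot: [[-0.857, 0.515, 0.0], [0.515, 0.857, 0.0], [-0.0, 0.0, -1.0]]
ft_force: [-0.9, -0.0, 2.0]
grip_width: 0.0126
gripper_force: 29.4
```

Gripped: 12.6 mm wide at 29 N. The real finger tips are about 20 mm behind the reported TCP. Lifting with more grip force.

>>> move_arm:
  series: "0 0 0 0 -1;0 0 0 0 -1;0 0 -1 0 -1;0 0 -4 0 -1;0 0 -8 0 -1;0 0 -13 0 -1;0 0 -16 0 -1;0 0 -16 0 -1"
  force: 60

```text
time_s: 13.62
position: [0.5199, 0.3598, 0.1425]
tool_rot: [[-0.857, 0.515, 0.004], [0.515, 0.857, 0.002], [-0.003, 0.004, -1.0]]
ft_force: [-0.0, -0.2, -1.6]
grip_width: 0.0112
gripper_force: 58.7
```

Run:
```python
from h import *
marks(['drawer_floor','drawer_front','forceps_kept'],'top')
go([.5305,-.151,.15],93.8)
d=snap('wrist','w6.png')
for x in spotter.cut_out('forceps','wrist')[:2]:
    c,a,lo,hi=axis(d,x['pixels'],.14+.022); v,u=np.nonzero(x['pixels']); print(x['score'],c.round(4),a,lo,hi,u.min(),u.max(),v.min(),v.max())
```

```text
top drawer_floor [([552, -36, 8], 0.68)]
top drawer_front [([440, -48, 86], 0.86)]
top forceps_kept [([556, -110, 10], 0.54)]
t 13.775 pos [0.5184 0.359  0.1384] yaw 59.0 -> shift [-27.32 -43.08  -1.1 ] turn -34.8 w 0.0113
0.62 [0.5036 0.3673] 148.72609955266233 -0.06777271641564589 0.040137217268051 298 334 134 362
```

>>> move_arm:
  series: "-4 -6 -1.1 -5 -1;-8 -12 -1.1 -10 -1;-11.5 -18 -1.1 -15 -1;-15 -24 -1.1 -20 -1;-18.5 -30 -1.1 -25 -1;-22 -35 -1.1 -30 -1;-25 -40 -1.1 -34.8 -1;-27.3 -43.1 -1.1 -34.8 -1"

```text
time_s: 14.88
position: [0.5297, -0.1415, 0.1502]
tool_rot: [[-0.998, -0.067, -0.001], [-0.067, 0.998, 0.001], [0.001, 0.001, -1.0]]
ft_force: [0.8, -0.3, -0.5]
grip_width: 0.0116
gripper_force: 58.8
```

Run:
```python
from h import *
d=snap('wrist','w7.png');ds=optics.get_image('side');dt=optics.get_image('top')
marks(['forceps_kept','drawer_floor','drawer_front','slide_box'],'wrist')
marks(['forceps_kept','drawer_floor','drawer_front'],'side')
go([.5305,-.151,.15],93.8)
```

```text
wrist forceps_kept [([552, -115, 18], 0.94)]
wrist drawer_floor [([551, -34, 11], 0.78)]
wrist drawer_front [([438, -46, 88], 0.64)]
wrist slide_box [([546, -16, 11], 0.67)]
side forceps_kept [([558, -112, 12], 0.73)]
side drawer_floor [([556, -36, 10], 0.72), ([543, 80, 13], 0.7)]
side drawer_front [([437, -43, 86], 0.59)]
t 15.375 pos [ 0.5304 -0.1385  0.1511] yaw 93.9 -> shift [ 0.07 -1.25  0.11] turn 0.1 w 0.0112
```

View pics/w7.png

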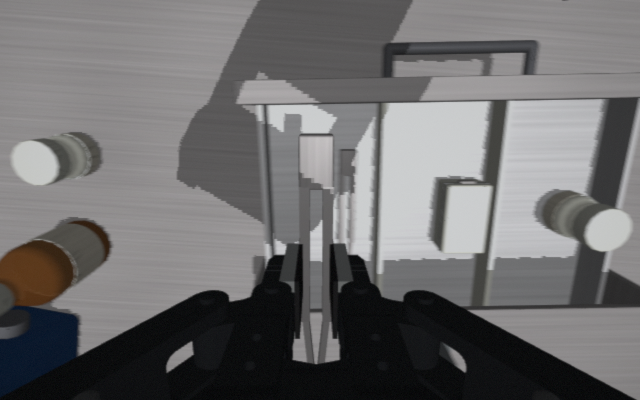

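Wrist view: the forceps are held along the bay with the blunt end at (316,150). The right bay runs between the side wall (column 265) and the divider (column 379), and the kept forceps are at (345,190).

Run:
```python
from h import *
d=optics.get_image('wrist')
ex=np.array([np.cos(np.radians(3.9)),np.sin(np.radians(3.9))]); ey=np.array([-ex[1],ex[0]]);F=np.array([.553,-.0365])
L=lambda X:np.round((np.c_[(X[:,:2]-F)@ex,(X[:,:2]-F)@ey])*1000).tolist()
print('wall',L(back(d,[[264,120],[268,230]],.0425)),'div',L(back(d,[[379,120],[379,230]],.0375)),'div2',L(back(d,[[501,120],[493,220]],.0375)))
print('front inner top',L(back(d,[[300,104],[560,99]],.085)),'cab face',L(back(d,[[400,307],[560,306]],.095)))
m=mask('forceps_kept','wrist');v,u=np.nonzero(m);print('kept',L(back(d,[[u.min(),200],[u.max(),200],[u.mean(),v.min()],[u.mean(),v.max()]],.02)),u.min(),u.max(),v.min(),v.max())
print('held blunt',L(back(d,[[300,134],[333,134],[316,134]],.175)))
p=F-.03*ex-.112*ey; print(p); go([p[0],p[1],.075],93.9)
```

```text
wall [[-87.0, -139.0], [1.0, -139.0]] div [[-87.0, -51.0], [3.0, -47.0]] div2 [[-87.0, 44.0], [-5.0, 49.0]]
front inner top [[-99.0, -110.0], [-102.0, 55.0]] cab face [[41.0, -40.0], [40.0, 74.0]]
kept [[-18.0, -82.0], [-18.0, -66.0], [-63.0, -75.0], [32.0, -73.0]] 336 354 148 253
held blunt [[-87.0, -106.0], [-87.0, -93.0], [-87.0, -100.0]]
[ 0.53068718 -0.1502811 ]
t 15.475 pos [ 0.5304 -0.1388  0.1511] yaw 93.8 -> shift [ 0.04 -1.14  7.61] turn -0.1 w 0.0113
```

>>> move_arm:
  series: "0 -1.1 2 0 -1;0 -1.1 5 0 -1;0 -1.1 9 0 -1;0 -1.1 11 0 -1;0 -1.1 11 0 -1;0 -1.1 11 0 -1"

```text
time_s: 16.23
position: [0.5316, -0.1507, 0.042]
tool_rot: [[-0.998, -0.066, 0.002], [-0.066, 0.998, -0.001], [-0.001, -0.001, -1.0]]
ft_force: [-0.1, 0.4, -1.2]
grip_width: 0.0116
gripper_force: 58.9
```

Run:
```python
from h import *
go([.5307,-.1503,-.0065],93.9); print(observe()['ft_force'])
```

```text
t 16.225 pos [ 0.5316 -0.1507  0.042 ] yaw 93.8 -> shift [0.1  0.05 4.85] turn -0.1 w 0.0116
[-0.06095003  0.3788546  -1.15603574]
```

>>> move_arm:
  series: "0.1 0 1.5 0 -1;0.1 0 3 0 -1;0.1 0 4 0 -1;0.1 0 4.5 0 -1;0.1 0 4.6 0 -1;0.1 0 4.6 0 -1"

```text
time_s: 16.98
position: [0.5302, -0.1507, -0.0048]
tool_rot: [[-0.998, -0.066, 0.0], [-0.066, 0.998, -0.0], [-0.0, -0.0, -1.0]]
ft_force: [-0.9, 0.6, -0.4]
grip_width: 0.0117
gripper_force: 58.9
```

>>> move_arm:
  series: "0 0 0.1 0 -1;0 0 0.2 0 -1;0 0 0.2 0 -0.7;0 0 0.2 0 -0.6;0 0 0.2 0 -0.5;0 0 0.2 0 -0.5;0 0 -1 0 -0.5;0 0 -3 0 -0.5"

```text
time_s: 17.98
position: [0.5298, -0.1505, 0.0257]
tool_rot: [[-0.998, -0.066, -0.001], [-0.066, 0.998, 0.0], [0.001, 0.0, -1.0]]
ft_force: [-0.1, -0.3, -0.1]
grip_width: 0.0209
gripper_force: 0.0
```

>>> move_arm:
  series: "0 0 -4 0 -0.5;0 0 -9 0 -0.5;0 0 -14 0 -0.4;0 0 -19 0 0;0 0 -19 0 0.5;0 0 -19 0 0.5"

```text
time_s: 18.73
position: [0.5296, -0.1504, 0.2149]
tool_rot: [[-0.998, -0.066, -0.0], [-0.066, 0.998, 0.0], [0.0, 0.0, -1.0]]
ft_force: [-0.8, 0.4, -0.2]
grip_width: 0.064
gripper_force: 0.0
```

Run:
```python
from h import *
s=observe(); print(s['position'],s['ft_force'])
marks(['forceps','forceps_kept'],'wrist',n=3);d=snap('wrist','w8.png')
for x in spotter.cut_out('forceps','wrist')[:3]:
    c,a,lo,hi=axis(d,x['pixels'],.02); print(x['score'],c.round(4),a,lo,hi)
go([.505,-.353,.16],90); marks(['jar'],'wrist');marks(['jar'],'side');marks(['jar','reagent'],'top')
```

```text
[ 0.52959696 -0.15038323  0.21491395] [-0.77778874  0.36504978 -0.18398786]
wrist forceps [([533, -137, 173], 0.65), ([552, -112, 20], 0.27)]
wrist forceps_kept [([552, -113, 16], 0.92)]
0.68 [ 0.5198 -0.1508] -176.74920026798924 -0.06653543145076542 0.04716636086276567
t 18.925 pos [ 0.5296 -0.1505  0.214 ] yaw 93.8 -> shift [  3.78 -20.05   5.39] turn 3.8 w 0.0639
wrist jar [([516, -356, 1], 0.71), ([550, -34, 11], 0.2)]
side jar [([516, -353, 1], 0.67)]
top jar [([518, -354, 0], 0.62)]
top reagent [([603, -358, -1], 0.62)]
```

The forceps lie in their bay at (0.5295, -0.150), yaw about 3.3°, flat and along it. Next is the jar, keeping the same heading.

Run:
```python
from h import *
go([.515,-.354,.13],93.8)
```

```text
t 19.125 pos [ 0.5299 -0.1506  0.2146] yaw 93.8 -> shift [  2.82 -20.2    8.46] turn -0.0 w 0.0642
```

>>> move_arm:
  series: "1.5 -5 0 0 0.8;2 -10 0 0 0.8;2.5 -16 2 0 0.8;2.9 -20.3 5 0 0.8;2.9 -20.3 8.4 0 0.8;2.9 -20.3 8.4 0 0.8;2.9 -20.3 8.4 0 0.8"

```text
time_s: 20.0
position: [0.515, -0.3551, 0.1326]
tool_rot: [[-0.998, -0.066, 0.001], [-0.066, 0.998, -0.001], [-0.001, -0.002, -1.0]]
ft_force: [0.0, -0.2, 0.5]
grip_width: 0.0769
gripper_force: 0.0
```

Run:
```python
from h import *
d=snap('wrist','w9.png');d2=optics.get_image('side')
marks(['jar','reagent'],'wrist');marks(['jar'],'side')
K,R,t=cam(d)
for x in spotter.cut_out('jar','wrist')[:2]:
    v,u=np.nonzero(x['pixels']);print(x['score'],u.min(),u.max(),v.min(),v.max(),len(u))
# predicted silhouette for candidates, IoU fit
m=x['pixels'] if False else spotter.cut_out('jar','wrist')[0]['pixels'].astype(np.uint8)
th=np.linspace(0,2*np.pi,40)
from itertools import product
best=[]
for X,Y in product(np.arange(.505,.531,.001),np.arange(-.365,-.343,.001)):
    P=np.array([[X+r*np.cos(a),Y+r*np.sin(a),z] for r,z in((.019,0),(.019,.055)) for a in th])
    uv=cv2.projectPoints(P,d['rvec'],d['tvec'],K,None)[0].astype(np.float32)
    q=np.zeros_like(m);cv2.fillConvexPoly(q,cv2.convexHull(uv).astype(int),1)
    best.append(((q&m).sum()/(q|m).sum(),X,Y))
print(sorted(best)[-4:])
go([.517,-.3545,.0],93.8)
```

```text
wrist jar [([518, -354, -1], 0.79)]
wrist reagent []
side jar [([519, -355, -2], 0.59)]
0.81 295 342 169 227 2362
[(np.float64(0.8670349907918968), np.float64(0.518), np.float64(-0.352)), (np.float64(0.868605079131395), np.float64(0.516), np.float64(-0.353)), (np.float64(0.8725055432372506), np.float64(0.517), np.float64(-0.352)), (np.float64(0.8735207100591716), np.float64(0.515), np.float64(-0.353))]
t 20.35 pos [ 0.5146 -0.355   0.1316] yaw 93.8 -> shift [-0.23  0.04 13.16] turn -0.0 w 0.0767
```

>>> move_arm:
  series: "-0.2 0.1 3 0 0.8;-0.2 0.1 6 0 0.8;-0.2 0.1 9 0 0.7;-0.2 0.1 11 0 0.6;-0.2 0.1 12.5 0 0.6;-0.2 0.1 13.1 0 0.5;-0.2 0.1 13.1 0 0.4;-0.2 0.1 13.1 0 0.3"

```text
time_s: 21.35
position: [0.5167, -0.3543, 0.0008]
tool_rot: [[-0.998, -0.066, 0.001], [-0.066, 0.998, -0.001], [-0.001, -0.001, -1.0]]
ft_force: [0.1, -0.7, 0.9]
grip_width: 0.0557
gripper_force: 0.0
```

>>> move_arm:
  series: "0 0 0 0 0.2;0 0 0 0 0.1;0 0 0 0 0;0 0 0 0 -0.1;0 0 0 0 -0.3;0 0 0 0 -0.5;0 0 0 0 -0.5"
  force: 30

```text
time_s: 22.22
position: [0.5164, -0.354, 0.0002]
tool_rot: [[-0.998, -0.066, 0.0], [-0.066, 0.998, -0.0], [-0.0, -0.0, -1.0]]
ft_force: [0.3, 1.3, 2.3]
grip_width: 0.0343
gripper_force: 30.0
```

>>> move_arm:
  series: "0 0 0 0 -0.6;0 0 -1 0 -0.6;0 0 -3 0 -0.6;0 0 -6 0 -0.6;0 0 -9 0 -0.6;0 0 -12 0 -0.6;0 0 -14 0 -0.6;0 0 -14 0 -0.6"
  force: 40

```text
time_s: 23.22
position: [0.5168, -0.3545, 0.1416]
tool_rot: [[-0.998, -0.066, 0.002], [-0.066, 0.998, -0.002], [-0.002, -0.003, -1.0]]
ft_force: [0.1, -0.3, -0.8]
grip_width: 0.0337
gripper_force: 39.8
```

Run:
```python
from h import *
d=snap('side','s10.png'); dw=snap('wrist','w10.png'); marks(['jar'],'side',n=3);marks(['jar'],'wrist');marks(['jar_kept','drawer_floor'],'top')
m=[x['pixels'] for x in spotter.cut_out('jar','side')[:1]]
for q in m:
    v,u=np.nonzero(q);print(u.min(),u.max(),v.min(),v.max(),len(u))
s=observe();p=s['position'];K,R,t=cam(d);print(cv2.projectPoints(np.array([p,p+[0,0,.055],p+[0,0,.01]]),d['rvec'],d['tvec'],K,None)[0].reshape(-1,2).round(1).tolist())
ex=np.array([np.cos(np.radians(3.9)),np.sin(np.radians(3.9))]); ey=np.array([-ex[1],ex[0]]);F=np.array([.553,-.0365])
p=F-.058*ex+.088*ey; print(p); go([p[0],p[1],.15],93.9)
```

```text
side jar [([519, -356, 140], 0.54)]
wrist jar [([514, -356, 142], 0.78)]
top jar_kept [([537, 83, 13], 0.48)]
top drawer_floor [([554, -31, 10], 0.58)]
315 329 277 300 130
[[321.0, 294.4], [321.1, 279.6], [321.0, 291.8]]
[0.48914897 0.04735133]
t 23.575 pos [ 0.5162 -0.3538  0.1392] yaw 93.8 -> shift [ 0.06 40.21 -1.03] turn -0.1 w 0.034
```

The jar is lifted and upright, with its base level with the reported TCP. Carrying it across gently.

>>> move_arm:
  series: "0 3 -0.5 0 -0.6;0 7.5 -1 0 -0.6;0 13 -1 0 -0.6;0 19 -1 0 -0.6;0 25 -1 0 -0.6;0 31 -1 0 -0.6;0 36 -1 0 -0.6;0 39 -1 0 -0.6"

```text
time_s: 24.58
position: [0.4901, 0.0374, 0.1499]
tool_rot: [[-0.998, -0.068, -0.0], [-0.068, 0.998, 0.0], [0.0, 0.0, -1.0]]
ft_force: [0.3, -0.9, -0.8]
grip_width: 0.0343
gripper_force: 39.9
```

>>> move_arm:
  series: "0 1 0 0 -0.6;0 1.2 0 0 -0.6;0 1.2 0 0 -0.6;0 1.2 0 0 -0.6"

```text
time_s: 25.08
position: [0.4901, 0.0463, 0.1499]
tool_rot: [[-0.998, -0.065, -0.0], [-0.065, 0.998, -0.0], [0.0, -0.0, -1.0]]
ft_force: [-0.0, 0.5, -1.0]
grip_width: 0.0339
gripper_force: 39.9
```

Run:
```python
from h import *
snap('wrist','w11.png'); snap('top','t11.png')
marks(['jar','jar_kept','drawer_floor','drawer_front'],'wrist',n=3)
go([.489,.0475,.0135],93.9)
```

```text
wrist jar [([490, 45, 153], 0.96)]
wrist jar_kept [([539, 80, 14], 0.89), ([554, -113, 18], 0.49)]
wrist drawer_floor [([549, -33, 12], 0.98)]
wrist drawer_front [([434, -48, 88], 0.63), ([551, -34, 13], 0.23)]
t 25.375 pos [0.4899 0.0469 0.15  ] yaw 93.8 -> shift [ 0.09  0.06 13.65] turn -0.1 w 0.0339
```

>>> move_arm:
  series: "-0.6 0 3 0 -0.6;-0.6 0 6 0 -0.6;-0.6 0 9 0 -0.6;-0.6 0 11 0 -0.6;-0.6 0 12.5 0 -0.6;-0.6 0 13 0 -0.6;-0.6 0 13.3 0 -0.6;-0.6 0 13.3 0 -0.6"

```text
time_s: 26.38
position: [0.4961, 0.0475, 0.0174]
tool_rot: [[-0.998, -0.066, 0.001], [-0.066, 0.998, -0.0], [-0.001, -0.0, -1.0]]
ft_force: [0.3, -0.2, -0.6]
grip_width: 0.0337
gripper_force: 40.0
```

>>> move_arm:
  series: "0 0 0.1 0 -0.6;0 0 0.2 0 -0.6;0 0 0.2 0 -0.6"

```text
time_s: 26.75
position: [0.4959, 0.0476, 0.0151]
tool_rot: [[-0.998, -0.066, 0.0], [-0.066, 0.998, 0.0], [-0.0, 0.0, -1.0]]
ft_force: [-0.4, -0.4, -1.3]
grip_width: 0.0339
gripper_force: 40.0
```

>>> move_arm:
  series: "0 0 0.1 0 -0.6;0 0 0.2 0 -0.6;0 0 0.2 0 -0.6"

```text
time_s: 27.12
position: [0.4958, 0.0476, 0.0129]
tool_rot: [[-0.998, -0.066, -0.0], [-0.066, 0.998, 0.0], [0.0, 0.0, -1.0]]
ft_force: [-0.1, -0.2, 0.1]
grip_width: 0.0342
gripper_force: 40.0
```

>>> move_arm:
  series: "0 0 0 0 -0.2;0 0 0 0 -0.1;0 0 0 0 0;0 0 0 0 0.05;0 0 0 0 0.05;0 0 -1 0 0.05;0 0 -3 0 0.05;0 0 -5 0 0.05"

```text
time_s: 28.12
position: [0.496, 0.0476, 0.0642]
tool_rot: [[-0.998, -0.066, 0.0], [-0.066, 0.998, -0.0], [-0.0, -0.0, -1.0]]
ft_force: [-0.4, 0.6, 0.9]
grip_width: 0.0447
gripper_force: 0.0
```

>>> move_arm:
  series: "0 0 -4 0 0.05;0 0 -8 0 0.05;0 0 -12 0 0;0 0 -12 0 -1;0 0 -12 0 -1;0 0 -12 0 -1"

```text
time_s: 28.88
position: [0.4953, 0.0476, 0.182]
tool_rot: [[-0.998, -0.066, -0.002], [-0.066, 0.998, 0.0], [0.002, 0.0, -1.0]]
ft_force: [-0.5, -0.1, 0.4]
grip_width: 0.0003
gripper_force: 0.0
```

Run:
```python
from h import *
snap('wrist','w12.png');snap('side','s12.png');snap('top','t12.png')
for c in ('wrist','side','top'): marks(['jar','jar_kept','drawer_front','latch_pad','forceps'],c,n=3)
ex=np.array([np.cos(np.radians(3.9)),np.sin(np.radians(3.9))]); ey=np.array([-ex[1],ex[0]]);F=np.array([.553,-.0365])
p=F-.21*ex; print(p); go([p[0],p[1],.15],93.9)
m=spotter.cut_out('jar','wrist')
for x in m[:2]:
    v,u=np.nonzero(x['pixels']);print(x['score'],u.min(),u.max(),v.min(),v.max())
```

```text
wrist jar [([494, 48, 12], 0.95), ([548, -33, 12], 0.52)]
wrist jar_kept [([538, 83, 14], 0.81)]
wrist drawer_front [([438, -46, 83], 0.67)]
wrist latch_pad []
wrist forceps [([532, -149, 10], 0.75), ([553, -115, 19], 0.48)]
side jar [([499, 46, 13], 0.67)]
side jar_kept [([540, 80, 12], 0.71)]
side drawer_front [([436, -42, 84], 0.96), ([556, -110, 16], 0.42), ([540, 80, 13], 0.23)]
side latch_pad [([604, -355, -3], 0.6)]
side forceps [([533, -152, 12], 0.74)]
top jar []
top jar_kept []
top drawer_front [([439, -48, 87], 0.78), ([743, -47, 94], 0.25)]
top latch_pad [([674, -56, 170], 0.68), ([551, -37, 10], 0.52)]
top forceps [([528, -150, 13], 0.73)]
[ 0.3434863  -0.05078321]
t 29.775 pos [0.4959 0.0476 0.183 ] yaw 93.8 -> shift [15.86 -8.81  3.3 ] turn -0.1 w 0.0002
0.57 296 336 162 212
```

Both items are in place and upright or flat. Next I'll push the panel with shut fingers at y' = +45 mm, clear of the latch.

Run:
```python
from h import *
ex=np.array([np.cos(np.radians(3.9)),np.sin(np.radians(3.9))]); ey=np.array([-ex[1],ex[0]]);F=np.array([.553,-.0365])
p=F-.15*ex+.045*ey; print(p); go([p[0],p[1],.042],93.9)
```

```text
[ 0.40028667 -0.0018065 ]
t 29.825 pos [0.4959 0.0475 0.183 ] yaw 93.8 -> shift [ 9.87 -4.29 14.1 ] turn -0.1 w 0.0
```

>>> move_arm:
  series: "5 -2 0 0 -1;9.9 -4.3 0 0 -1;9.9 -4.3 4 0 -1;9.9 -4.3 9 0 -1;9.9 -4.3 13 0 -1;9.9 -4.3 14.1 0 -1;9.9 -4.3 14.1 0 -1"

```text
time_s: 30.7
position: [0.4002, -0.002, 0.0424]
tool_rot: [[-0.998, -0.066, -0.0], [-0.066, 0.998, 0.0], [0.0, 0.0, -1.0]]
ft_force: [0.3, -0.3, 0.3]
grip_width: -0.0002
gripper_force: 0.0
```

>>> move_arm:
  series: "-1 0 0 0 -1;-2 0 0 0 -1;-2.8 0 0 0 -1;-3.6 0 0 0 -1;-4.5 0 0 0 -1;-5.5 0 0 0 -1;-6.5 0 0 0 -1;-7.5 0 0 0 -1"

```text
time_s: 31.7
position: [0.4753, 0.0032, 0.0419]
tool_rot: [[-0.998, -0.066, -0.0], [-0.066, 0.998, 0.0], [0.0, 0.0, -1.0]]
ft_force: [-3.2, 2.5, -0.5]
grip_width: 0.0001
gripper_force: 1.2
```

Run:
```python
from h import *
s=observe();print(s['position'],s['ft_force']);snap('top','t13.png');snap('side','s13.png');marks(['drawer_front','drawer_floor','jar'],'top');marks(['drawer_front','drawer_floor','jar'],'side')
```

```text
[0.47534528 0.00324796 0.04188704] [-3.22202005  2.52747594 -0.49555663]
top drawer_front [([494, -44, 87], 0.76)]
top drawer_floor [([604, -32, 10], 0.88)]
top jar [([551, 50, 12], 0.44), ([740, -45, 95], 0.32)]
side drawer_front [([490, -41, 85], 0.78)]
side drawer_floor [([609, -31, 9], 0.81), ([490, -39, 84], 0.23)]
side jar [([551, 53, 10], 0.61)]
```

>>> move_arm:
  series: "-1 0 0 0 -1;-2 0 0 0 -1;-3 0 0 0 -1;-4 0 0 0 -1;-5 0 0 0 -1;-6 0 0 0 -1;-7 0 0 0 -1;-7.6 0 0 0 -1"

```text
time_s: 33.1
position: [0.5514, 0.008, 0.042]
tool_rot: [[-0.998, -0.066, 0.0], [-0.066, 0.998, -0.0], [-0.0, -0.0, -1.0]]
ft_force: [-2.0, 0.7, 1.1]
grip_width: 0.0001
gripper_force: 1.2
```

>>> move_arm:
  series: "-0.4 0 0 0 -1;-0.7 0 0 0 -1;-1 0 0 0 -1;-1.2 0 0 0 -1;-1.2 0 0 0 -1"

```text
time_s: 33.72
position: [0.563, 0.0087, 0.0421]
tool_rot: [[-0.998, -0.066, 0.001], [-0.066, 0.998, -0.0], [-0.001, -0.0, -1.0]]
ft_force: [0.2, 0.0, 0.4]
grip_width: 0.0002
gripper_force: 0.2
```

>>> move_arm:
  series: "-0.2 0 0 0 -1;-0.4 0 0 0 -1;-0.4 0 0 0 -1"

```text
time_s: 34.1
position: [0.567, 0.0091, 0.0421]
tool_rot: [[-0.998, -0.066, 0.001], [-0.066, 0.998, -0.0], [-0.001, -0.0, -1.0]]
ft_force: [-0.9, 0.5, -0.1]
grip_width: -0.0001
gripper_force: 0.2
```

>>> move_arm:
  series: "-0.2 0 0 0 -1;-0.4 0 0 0 -1;-0.4 0 0 0 -1"

```text
time_s: 34.48
position: [0.5669, 0.0091, 0.042]
tool_rot: [[-0.998, -0.066, -0.009], [-0.066, 0.998, -0.001], [0.009, 0.0, -1.0]]
ft_force: [-19.0, -4.1, 11.2]
grip_width: -0.0002
gripper_force: 9.3
```

Run:
```python
from h import *
s=observe();print(s['position'],s['ft_force']);snap('top','t14.png');snap('side','s14.png');marks(['drawer_front','latch_pad','latch_base'],'top');marks(['drawer_front','latch_pad'],'side')
```

```text
[0.56694588 0.0091319  0.04203753] [-18.95555703  -4.12024159  11.19283203]
top drawer_front [([587, -34, 87], 0.63)]
top latch_pad [([674, -55, 170], 0.89), ([718, -17, 4], 0.55)]
top latch_base [([744, -43, 93], 0.81)]
side drawer_front [([579, -28, 82], 0.94)]
side latch_pad [([670, -52, 172], 0.76)]
```

A hard stop at 19 N, with the front at x of about 0.58: the drawer is shut. I'll back off, rise and go above the latch pad.

>>> move_arm:
  series: "1 0 0 0 -1;2 0 0 0 -1;3 0 -3 0 -1;3 0 -8 0 -1;3 0 -13 0 -1;3 0 -18 0 -1;3 0 -18 0 -1"

```text
time_s: 35.7
position: [0.542, 0.0072, 0.2258]
tool_rot: [[-0.998, -0.066, 0.008], [-0.066, 0.998, -0.002], [-0.008, -0.002, -1.0]]
ft_force: [-0.1, 0.8, -0.7]
grip_width: -0.0001
gripper_force: 0.0
```

Run:
```python
from h import *
d=snap('wrist','w15.png');dt=snap('top','t15.png');ds=snap('side','s15.png')
for c in('wrist','top','side'): marks(['drawer_front','latch_pad'],c)
P=[]
for c in ('wrist','top','side'):
    r=spotter.cut_out('latch_pad',c)
    for x in r[:1]:
        v,u=np.nonzero(x['pixels']);print(c,x['score'],u.min(),u.max(),v.min(),v.max())
go([.674,-.055,.19],93.9)
```

```text
wrist drawer_front [([580, -32, 86], 0.72)]
wrist latch_pad []
top drawer_front []
top latch_pad [([676, -56, 168], 0.69)]
side drawer_front [([581, -33, 84], 0.88)]
side latch_pad [([671, -52, 167], 0.6)]
wrist 0.44 202 210 343 357
top 0.87 320 336 148 182
side 0.56 335 367 188 201
t 36.3 pos [0.5406 0.0074 0.2218] yaw 93.8 -> shift [-12.9   -7.11   3.17] turn -0.1 w -0.0001
```

>>> move_arm:
  series: "-4 -2 0 0 -1;-8 -4.5 0 0 -1;-12.7 -7.1 1 0 -1;-12.7 -7.1 3.1 0 -1;-12.7 -7.1 5 0 -1;-12.7 -7.1 5.5 0 -1;-12.7 -7.1 5.5 0 -1"

```text
time_s: 37.17
position: [0.6721, -0.055, 0.1674]
tool_rot: [[-0.998, -0.066, 0.0], [-0.066, 0.998, -0.0], [-0.0, -0.0, -1.0]]
ft_force: [-0.1, 0.1, -0.5]
grip_width: -0.0002
gripper_force: 0.0
```

>>> move_arm:
  series: "0 0 0.6 0 -1;0 0 1.2 0 -1;0.2 0 1.8 0 -1;0.2 0 1.8 0 -1"

```text
time_s: 37.67
position: [0.6697, -0.0551, 0.1484]
tool_rot: [[-0.998, -0.066, -0.001], [-0.066, 0.998, 0.0], [0.001, 0.0, -1.0]]
ft_force: [0.4, 0.9, 0.2]
grip_width: -0.0003
gripper_force: 0.0
```

>>> move_arm:
  series: "0.1 0 0.5 0 -1;0.3 0 1 0 -1;0.5 0 1.5 0 -1;0.6 0 2 0 -1;0.6 0 2 0 -1"

```text
time_s: 38.3
position: [0.6638, -0.0556, 0.1286]
tool_rot: [[-0.998, -0.066, -0.001], [-0.066, 0.998, 0.0], [0.001, 0.0, -1.0]]
ft_force: [-1.2, -0.9, 2.9]
grip_width: 0.0
gripper_force: 1.0
```

>>> move_arm:
  series: "0.1 0 0.4 0 -1;0.2 0 0.8 0 -1;0.4 0 1.2 0 -1;0.4 0 1.6 0 -1;0.4 0 1.6 0 -1"

```text
time_s: 38.92
position: [0.6602, -0.056, 0.1145]
tool_rot: [[-0.998, -0.066, 0.002], [-0.066, 0.998, -0.001], [-0.001, -0.001, -1.0]]
ft_force: [-4.4, -0.5, 10.0]
grip_width: 0.0001
gripper_force: 5.1
```

>>> move_arm:
  series: "0.1 0 0.3 0 -1;0.1 0 0.6 0 -1;0.1 0 0.6 0 -1"

```text
time_s: 39.3
position: [0.6588, -0.0559, 0.1067]
tool_rot: [[-0.998, -0.066, -0.001], [-0.066, 0.998, 0.0], [0.001, 0.0, -1.0]]
ft_force: [0.3, -0.4, 0.1]
grip_width: -0.0
gripper_force: 0.0
```

>>> move_arm:
  series: "0 0 0.2 0 -1;0 0 0.4 0 -1;0 0 0.4 0 -1"

```text
time_s: 39.67
position: [0.6591, -0.0559, 0.1024]
tool_rot: [[-0.998, -0.066, -0.0], [-0.066, 0.998, 0.0], [0.0, 0.0, -1.0]]
ft_force: [0.0, 0.5, 0.5]
grip_width: 0.0004
gripper_force: 0.0
```

Run:
```python
from h import *
s=observe();print(s['position'],s['ft_force']);snap('top','t16.png');snap('side','s16.png');marks(['latch_pad'],'top');marks(['latch_pad'],'side')
```

```text
[ 0.65907742 -0.05585892  0.10244818] [0.01256684 0.45387376 0.5360724 ]
top latch_pad [([657, -59, 128], 0.48)]
side latch_pad [([655, -55, 128], 0.64)]
```

The detent has snapped: force is gone and the pad is at z of about 0.128. I'll press slightly more to seat it, then retreat.

>>> move_arm:
  series: "0 0 0.2 0 -1;0 0 0.3 0 -1;0 0 0.3 0 -1;0 0 -1 0 -1;0 0 -4 0 -1;0 0 -8 0 -1;4 0 -11 0 -1;8 0 -13 0 -1"

```text
time_s: 40.88
position: [0.5786, -0.0613, 0.2348]
tool_rot: [[-0.998, -0.066, 0.002], [-0.066, 0.998, -0.001], [-0.002, -0.001, -1.0]]
ft_force: [0.1, -0.1, 0.7]
grip_width: 0.0003
gripper_force: 0.0
```

>>> move_arm:
  series: "4 5 0 0 -1;8 10 0 0 -1;12 15 0 0 -1;14 20 0 0 -1;14 25 0 0 -1;14 28 0 0 -1;14 28 0 0 -1"

```text
time_s: 41.75
position: [0.4208, 0.2104, 0.2335]
tool_rot: [[-0.998, -0.069, 0.001], [-0.069, 0.998, 0.0], [-0.001, 0.0, -1.0]]
ft_force: [0.2, -0.6, -1.1]
grip_width: -0.0001
gripper_force: 0.0
```

Run:
```python
from h import *
s=observe();print(s['time_s'],s['position'],s['ft_force']);dt=snap('top','t17.png');ds=snap('side','s17.png')
for c in('top','side'):marks(['latch_pad','drawer_front','reagent','tube_stand'],c)
cv2.imwrite('pics/fin.png',np.vstack([cv2.resize(dt['pixels'][90:290,150:480],(660,400)),cv2.resize(ds['pixels'][140:290,230:430],(267,200))[:, :].copy() if 0 else cv2.copyMakeBorder(cv2.resize(ds['pixels'][140:290,230:430],(267,200)),0,0,0,393,0)]))
```

```text
41.75 [0.42077321 0.21042147 0.23348023] [ 0.17052386 -0.58898484 -1.09772785]
top latch_pad [([657, -59, 129], 0.57)]
top drawer_front []
top reagent [([605, -358, 0], 0.95)]
top tube_stand [([599, 311, 0], 0.54)]
side latch_pad [([657, -57, 129], 0.72)]
side drawer_front [([582, -30, 85], 0.68)]
side reagent [([600, -355, -2], 0.63)]
side tube_stand [([598, 313, 1], 0.54)]
```

View pics/fin.png

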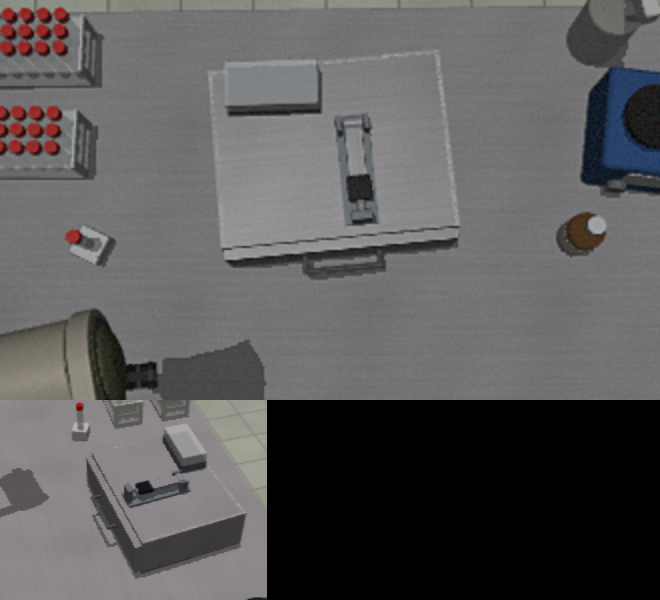

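The final view shows the drawer flush with the cabinet front, the lever level with its pad at (360,187), and the amber bottle (583,231) and tube stand (88,245) unmoved. The robot is clear, so I'm handing in.

```bash
python3 -c "
from rig import order
print(order.close_job())"
```

```text
the job is handed in; nothing more can be done
None
```

The job is handed in at about 42 s: jar upright and forceps flat in their bays when last seen before closing, drawer pushed to its stop, latch held down by its detent, and the amber bottle and tube stand not moved.

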